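Take the blue scraps pail off its hook

TASK

Take the blue pail down from its hook: lift it past the upturned tip, then draw it off. Lower it, do not drop it, until it stands upright in the middle of the round cork trivet, then let go. Leave the white pail hanging undisturbed, and do not wrench at the hook stand.

Things in the scene. Friction and masses are not known exactly. Their poses are not given: they have to be found in the camera images.
- blue_pail_grip (a point): Centre of the wooden tab on top of the blue pail (loose, 0.15-0.31 kg). Tab: 14 mm thick (x), 26 wide (y), 50 tall (z); grip it from above, fingers closing along its y. The pail's foot is 177 mm below; pail 85 mm across, 60 high. An 8 mm wire arch in the y-z plane rises from its rim, 85 mm clear; the arch's top (underside 32 mm below this point) hangs on the hook. z up; x, y as the stand's, within 5 degrees.
- blue_stand: Fixed hook stand of the blue pail; origin on the worktop, z up. The hook runs along its -x, to the robot (yaw within 15 degrees): seat at x -60, z 165 mm; upturned tip at x -78, up to z 201; wire 7 mm. Post (x +30) and arm end at z 180. Base 150 x 90 x 12. The arch clears the tip when the pail is raised 40 mm; over 75 its rim hits the arm. It is clear of the tip after 75 mm along -x.
- white_pail_grip (a point): The same point on the white pail, a bystander of the same shape hanging on a second stand of the same kind, left or right of the blue one. Leave it alone.
- trivet: Round cork trivet, fixed, 150 mm across and 10 mm thick, between the two stands. Origin at the centre of its underside, on the worktop; z up. Wall cabinets overhang the rear half of the worktop (beyond x = 0.57 m) from 0.55 m up: keep the wrist in front of them.
There are look-alikes about, which are no part of the job. What is shaped like the part that bears blue_pail_grip but red is not meant.

How it is judged:
By the outcome, as a careful person would: the job done as asked, in the order asked, and still so for the second after the job is handed in, with the robot touching nothing.
It also fails if it takes over 40 s, if anything falls off the work surface, if the arm or the gripper's body presses on something with over 40 N, if the wrist force passes 120 N, or if a joint passes its speed limit or range.

ROBOT

A 6-joint arm with a two-finger parallel gripper is mounted at the origin on a cart in front of the work surface, level with it; the furniture and walls round the work are solid. World frame = base frame: x ahead of the robot, y to its left, z up, the work surface at z = 0. Lengths are in m, angles in rad, forces in N, time in s.
With the tool pointing down it reaches from about 0.35 to 0.95 m from the base axis. Payload 17.4 kg.
Tool frame: the origin (TCP) lies on the centre line of the jaws, within the pads' length; the fingertips stand 17 mm ahead of it and the grasp point (between the pads) lies 2 mm behind it; z points along the fingers, y is the line along which they close (so a half turn about z gives the same grasp; the last joint's range is limited). The gripper opens to 93 mm and grips with 3 to 60 N. Pads are 15 mm wide; open, the fingers measure 128 mm over their backs; the gripper's body (75 mm by 188 mm) begins 65 mm behind the grasp point.
Start: joints at [-1.209, 0.116, 1.442, -0, 1.584, -0.038], TCP at [0.263, -0.622, 0.236] pointing down, gripper open.
Joint ranges: [-2.83, 2.83], [-0.83, 2.19], [0.07, 2.5], [-1.14, 4.28], [0.01, 3], [-2.97, 2.97]. Speed limits (rad/s): [1.89, 1.89, 2.22, 3.14, 3.14, 3.14].

INTERFACE

Orientations are given as a unit quaternion [x, y, z, w].
In Python, from station import status, camera, close_job gives the robot as it stands.
- The arm moves only by the shell command python3 -m handwheel 'ROWS' [FORCE]. ROWS is text: rows parted by semicolons, each of 5 numbers parted by spaces: the shift along the world's x, y, z in m, then the turn about the world's z in rad, then the opening, from -1 (shut) to 1 (fully open). In form: tx ty tz spin claw; .... A call has 1 to 12 rows; each row shifts and turns the commanded pose from where the row before left it; what a row does not reach is not made up. A row lasts 1/12 s, in which the tool goes at most 41.7 mm and 7.16 degrees, less where a joint would pass 70% of its speed; a pose out of reach is approached as far as the arm can. A call with a gripper value outside its range is refused whole. The fingers move at their own pace and stop on an object; FORCE is the grip in N (left out, the last holds). Time passes only in rows, so rows that do not move let the fingers close. It gives the time, the measured TCP pose, the force, the opening and the grip force at its end, in the units of the state.
- status.read_state(): the state, without advancing time (a new reading comes with each control period).
- camera(name): name is "scene" or "top"; returns a dict with "frame" (384x512x3 uint8, red, green, blue), "fovy" (degrees; the focal length in pixels is half the picture's height over the tangent of half this angle, whatever the lens; pixels are square), "cx", "cy" (the principal point, pixels), "world_from_camera" (4x4, takes a point from camera to world coordinates). Camera axes: x right, y up, looking along -z (the intrinsics and any distortion apply to the point x, -y, -z); pixel columns grow to the right and rows downward; lengths in m; the calibration is good to about 2 mm. A picture is of the moment at which its call begins. There is no depth.
- close_job(): hands the job in; it is judged then, once.
The state is a dict: "time": time; "joints": joint angles; "dq": joint speeds; "joint_torque": joint torques, N m; "eef_pos": TCP position; "ee_rot": TCP orientation; "force": force on the tool from outside, world axes, zero at the start; "wrist_torque": the same for the moment, N m; "grip_width": opening from 0.0 (shut) to 1.0 (fully open); "grasp_force": force on a finger pad.
Only numpy, scipy, OpenCV 4.12 (cv2) and the standard library are available. Lean on these libraries where they do the work, as an engineer would, in place of code of your own. Each camera call takes 0.05 s, during which the arm holds its last target. There are 200 camera calls.

## Working session

There is one attempt and no reset: what is moved stays moved. The work goes in short steps, Python scripts to look and compute and a shell command to move; the robot and the scene stay as the last step left them, time stands still between calls to the robot, and variables do not carry over. Pictures are saved under pics/ and viewed, at most 10 in all, crops included, and the job is handed in when it is done.

```bash
mkdir -p pics; ls; python3 - <<'E'
from station import status,camera
import cv2,numpy as np
for n in("scene","top"):
    c=camera(n); cv2.imwrite(f"pics/{n}0.png",cv2.cvtColor(c["frame"],cv2.COLOR_RGB2BGR))
    print(n,{k:(np.round(v,4).tolist() if k!="frame" else 0) for k,v in c.items()})
print(status.read_state())
E
```

```text
pics
scene {'frame': 0, 'fovy': 44.1801, 'cx': 248.6266, 'cy': 192.4639, 'world_from_camera': [[-0.5188, 0.364, -0.7735, -0.7093], [-0.8549, -0.2293, 0.4654, 0.562], [-0.008, 0.9027, 0.4302, 0.7788], [0.0, 0.0, 0.0, 1.0]]}
top {'frame': 0, 'fovy': 54.4291, 'cx': 264.8296, 'cy': 192.625, 'world_from_camera': [[-0.0287, 0.9905, -0.1347, 0.3187], [-0.9996, -0.0278, 0.0087, -0.1501], [0.0049, 0.1349, 0.9909, 1.4752], [0.0, 0.0, 0.0, 1.0]]}
{'time': 0.1, 'joints': array([-1.20881534e+00,  1.16454302e-01,  1.44217461e+00, -2.99584325e-05,
        1.58399153e+00, -3.77641185e-02]), 'dq': array([ 0.0009948 , -0.00138055, -0.002103  , -0.0007478 ,  0.00102866,
       -0.00019427]), 'joint_torque': array([ 2.05908218e-03, -7.22898173e+01, -6.23866940e+01,  7.82395410e-02,
        2.28388509e-02, -5.80015285e-05]), 'eef_pos': array([ 0.26265051, -0.62163636,  0.23498282]), 'ee_rot': array([ 9.80091798e-01,  1.98544208e-01, -9.77244658e-05, -5.04743076e-04]), 'force': array([-0.45406679, -0.41574065,  1.02175278]), 'wrist_torque': array([ 2.36683311e-02, -8.32442500e-05, -1.74490305e-02]), 'grasp_force': 0.0, 'grip_width': 1.0023611515951043}
```

View pics/scene0.png

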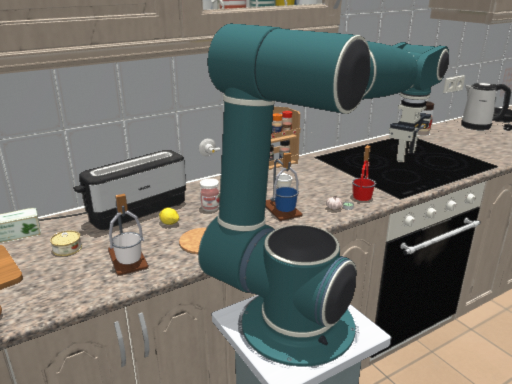

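View pics/top0.png

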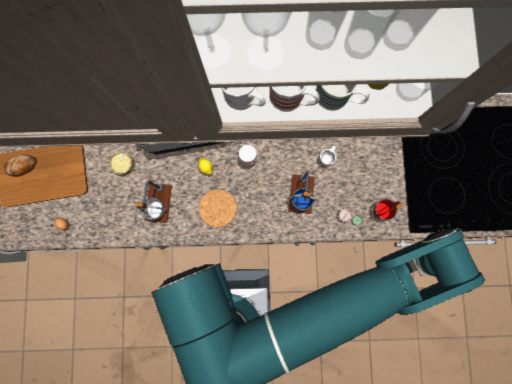

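The scene view shows the blue pail at about (287,198) with its tab at (286,159), and the white pail at (127,245). The top view shows the blue pail at (302,201), the trivet at (217,208), the white pail at (154,209) and a red look-alike at (384,209). Next I'll zoom in on the blue pail.

```bash
python3 - <<'E'
import cv2,numpy as np
a=cv2.imread("pics/scene0.png")[140:225,255:320]; b=cv2.imread("pics/top0.png")[165:225,270:335]
a=cv2.resize(a,None,fx=6,fy=6,interpolation=cv2.INTER_CUBIC); b=cv2.resize(b,None,fx=6,fy=6,interpolation=cv2.INTER_CUBIC)
o=np.zeros((510,790,3),np.uint8); o[:a.shape[0],:390]=a; o[:b.shape[0],400:]=b
cv2.imwrite("pics/crop0.png",o)
E
```

```text
(no output)
```

View pics/crop0.png

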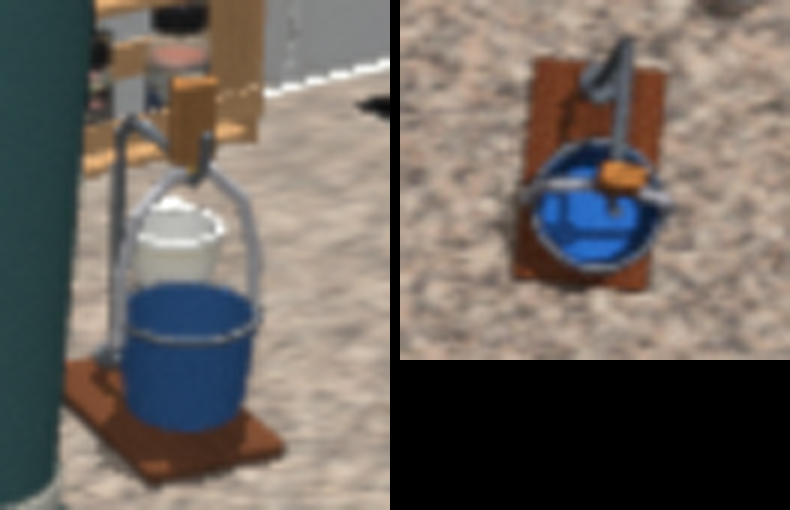

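The crop shows the tab centred near scene (287,160) and top (307.5,194.5). The base corners are near crop (535,58), (665,68), (648,290) and (513,278). Next I'll triangulate the tab and cast rays for the base and trivet.

```bash
cat > h.py <<'E'
import numpy as np,cv2
from station import camera,status
def ray(c,u,v):
    f=192/np.tan(np.radians(c["fovy"])/2); T=np.array(c["world_from_camera"])
    d=T[:3,:3]@np.array([(u-c["cx"])/f,-(v-c["cy"])/f,-1]); return T[:3,3],d/np.linalg.norm(d)
def plane(c,u,v,z):
    o,d=ray(c,u,v); return o+d*(z-o[2])/d[2]
def tri(c1,p1,c2,p2):
    A=np.zeros((3,3));b=np.zeros(3)
    rs=[ray(c1,*p1),ray(c2,*p2)]
    for o,d in rs: M=np.eye(3)-np.outer(d,d);A+=M;b+=M@o
    x=np.linalg.solve(A,b); return x,[round(float(np.linalg.norm((np.eye(3)-np.outer(d,d))@(x-o))),4) for o,d in rs]
def project(c,p):
    f=192/np.tan(np.radians(c["fovy"])/2);T=np.array(c["world_from_camera"])
    q=T[:3,:3].T@(np.asarray(p)-T[:3,3]); return c["cx"]+f*q[0]/-q[2],c["cy"]-f*q[1]/-q[2]
def blob(im,lo,hi,box):
    x0,y0,x1,y1=box; m=cv2.inRange(cv2.cvtColor(im,cv2.COLOR_RGB2HSV)[y0:y1,x0:x1],lo,hi)
    cs,_=cv2.findContours(m,cv2.RETR_EXTERNAL,cv2.CHAIN_APPROX_NONE)
    k=max(cs,key=cv2.contourArea); return k+np.array([x0,y0]),m
E
python3 - <<'E'
from h import *
s=camera("scene");t=camera("top")
k,_=blob(t["frame"],(8,110,110),(22,255,255),(190,180,245,235))
e=cv2.fitEllipse(k); print("trivet",e,cv2.contourArea(k),plane(t,*e[0],.01), 'size',plane(t,e[0][0]+e[1][0]/2,e[0][1],.01)-plane(t,e[0][0]-e[1][0]/2,e[0][1],.01))
c=[plane(t,270+(u-400)/6-.42,165+v/6-.42,.012) for u,v in((535,58),(665,68),(648,290),(513,278))]
print("base",np.round(c,4),np.mean(c,0))
for i,j in((3,0),(2,1)): d=c[j]-c[i]; print(np.degrees(np.arctan2(d[1],d[0])),np.linalg.norm(d))
for n,cc,b in(("s",s,(278,148,298,172)),("t",t,(300,186,316,202))):
    k,m=blob(cc["frame"],(8,120,60),(20,255,255),b); print(n,cv2.boundingRect(k),cv2.contourArea(k),cv2.minAreaRect(k),k.reshape(-1,2).mean(0))
    M=cv2.moments(m,True);print(M["m10"]/M["m00"]+b[0],M["m01"]/M["m00"]+b[1])
p,r=tri(s,(286.7,159.8),t,(307,194.3)); print("tab",p,r)
# mouth of pail: rim ellipse in top
k,_=blob(t["frame"],(100,100,60),(125,255,255),(285,180,320,215)); print(cv2.minEnclosingCircle(k))
E
```

```text
trivet ((217.3035430908203, 207.8829345703125), (36.39423751831055, 37.099884033203125), 57.19840621948242) 1059.5 [0.46249107 0.02583182 0.01      ] size [-0.0040449  -0.14310908  0.        ]
base [[ 0.5884 -0.2735  0.012 ]
 [ 0.5792 -0.3595  0.012 ]
 [ 0.4321 -0.3415  0.012 ]
 [ 0.4424 -0.2535  0.012 ]] [ 0.51052807 -0.30701127  0.012     ]
-7.826163079817358 0.14728434888685146
-6.966471159645467 0.14824188475898148
s (282, 148, 16, 20) 99.0 ((288.2075500488281, 155.72640991210938), (10.004242897033691, 22.048189163208008), 29.05460548400879) [288.80357143 156.46428571]
288.27272727272725 156.99242424242425
t (303, 192, 8, 5) 24.0 ((306.5, 194.0), (4.0, 7.0), 90.0) [306.55555556 194.05555556]
307.125 190.9375
tab [ 0.48295344 -0.30575052  0.19806701] [0.001, 0.001]
((301.8888854980469, 200.5), 9.233864784240723)
```

The tab is at (0.483, -0.306, 0.198), the stand's yaw is about -7.4° and the trivet is at (0.4625, 0.026). I'll go up first, then across, turning by -0.53 rad.

```bash
python3 -m handwheel '0 0 0.03 0 1; 0 0 0.03 0 1; 0 0 0.03 0 1; 0 0 0.03 0 1; 0.02 0.028 0 -0.066 1; 0.02 0.028 0 -0.066 1; 0.02 0.028 0 -0.066 1; 0.02 0.028 0 -0.066 1; 0.02 0.028 0 -0.066 1; 0.02 0.028 0 -0.066 1; 0.02 0.028 0 -0.066 1; 0.02 0.028 0 -0.066 1' 20
python3 -m handwheel '0.02 0.03 0 0 1; 0.02 0.03 0 0 1; 0.02 0.03 0 0 1; 0 0 0 0 1; 0 0 0 0 1; 0 0 0 0 1'
```

```text
time: 1.2
eef_pos: [0.4233, -0.3962, 0.3556]
ee_rot: [0.998, -0.066, 0.0, 0.0]
force: [-0.6, -0.3, -0.1]
grip_width: 1.002
grasp_force: 0.0
time: 1.7
eef_pos: [0.4827, -0.3079, 0.3555]
ee_rot: [0.998, -0.064, -0.0, 0.0]
force: [-0.1, 0.2, -1.3]
grip_width: 0.997
grasp_force: 0.0
```

```bash
python3 -m handwheel '0 0 -0.025 0 1; 0 0 -0.025 0 1; 0 0 -0.025 0 1; 0 0 0 0 1; 0 0 0 0 1'; python3 - <<'E'
from h import *
s=camera("scene");t=camera("top");p=status.read_state()["eef_pos"]
print(p,project(s,p),project(t,p),project(s,[.483,-.306,.223]))
a=cv2.resize(s["frame"][110:225,245:345],None,fx=4,fy=4,interpolation=cv2.INTER_CUBIC);b=cv2.resize(t["frame"][150:250,262:357],None,fx=4,fy=4,interpolation=cv2.INTER_CUBIC)
o=np.zeros((460,785,3),np.uint8);o[:460,:400]=a;o[:400,405:]=b;cv2.imwrite("pics/crop1.png",o[...,::-1])
E
```

```text
time: 2.12
eef_pos: [0.4819, -0.3085, 0.2802]
ee_rot: [0.998, -0.065, -0.001, -0.0]
force: [-0.3, -0.4, 1.0]
grip_width: 1.0
grasp_force: 0.0
[ 0.4826665  -0.3085865   0.28252443] (np.float64(288.4766770699673), np.float64(135.47382958812148)) (np.float64(310.6636148974429), np.float64(190.77343579127287)) (np.float64(287.27153331593814), np.float64(152.75343445559253))
```

View pics/crop1.png

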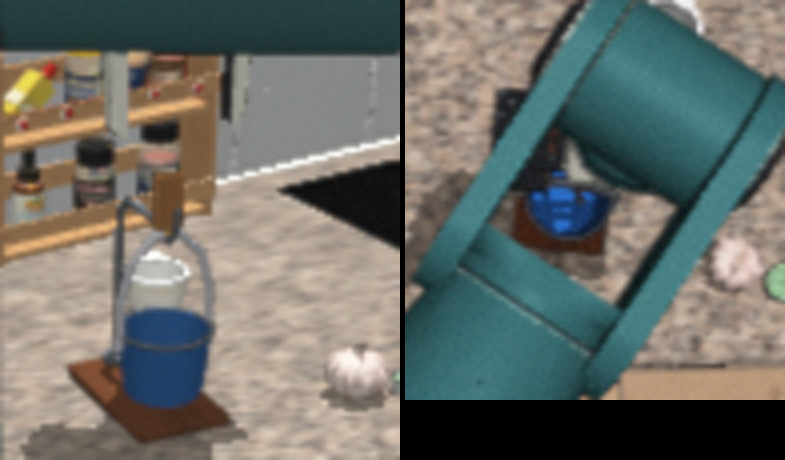

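The scene crop shows the fingers straddling the tab, at about (118,140) and (230,120) with the tab at x of about 168. The tab's top is where I predicted it. I'll lower with a 3 mm y correction and close gently.

```bash
python3 -m handwheel '0 0.003 -0.016 0 1; 0 0 -0.016 0 1; 0 0 -0.016 0 1; 0 0 -0.016 0 1; 0 0 -0.016 0 1; 0 0 0 0 1; 0 0 0 0 1; 0 0 0 0 1'
python3 -m handwheel '0 0 0 0 0.2; 0 0 0 0 0.2; 0 0 0 0 0; 0 0 0 0 0; 0 0 0 0 0; 0 0 0 0 -0.2; 0 0 0 0 -0.2; 0 0 0 0 -0.2' 25
python3 -m handwheel '0 0 0 0 -0.4; 0 0 0 0 -0.4; 0 0 0 0 -0.5; 0 0 0 0 -0.6; 0 0 0 0 -1; 0 0 0 0 -1; 0 0 0 0 -1; 0 0 0 0 -1'
```

```text
time: 2.88
eef_pos: [0.4832, -0.3052, 0.2028]
ee_rot: [0.998, -0.064, 0.001, 0.001]
force: [0.8, -0.5, -0.5]
grip_width: 1.0
grasp_force: 0.0
time: 3.55
eef_pos: [0.4827, -0.3047, 0.2006]
ee_rot: [0.998, -0.064, -0.0, -0.0]
force: [-0.0, -0.1, 0.5]
grip_width: 0.478
grasp_force: 0.0
time: 4.22
eef_pos: [0.4827, -0.3047, 0.2007]
ee_rot: [0.998, -0.064, 0.0, -0.0]
force: [-1.1, 2.4, 0.8]
grip_width: 0.278
grasp_force: 25.0
```

The width of 0.278 × 93 is about 26 mm, so the tab is gripped. Next I'll lift by 57 mm.

```bash
python3 -m handwheel '0 0 0.005 0 -1; 0 0 0.005 0 -1; 0 0 0.005 0 -1; 0 0 0 0 -1; 0 0 0 0 -1' 35
python3 -m handwheel '0 0 0.007 0 -1; 0 0 0.007 0 -1; 0 0 0.007 0 -1; 0 0 0.007 0 -1; 0 0 0.007 0 -1; 0 0 0.007 0 -1; 0 0 0 0 -1; 0 0 0 0 -1'
python3 - <<'E'
from h import *
s=camera("scene");t=camera("top")
a=cv2.resize(s["frame"][110:225,245:345],None,fx=4,fy=4,interpolation=cv2.INTER_CUBIC);b=cv2.resize(t["frame"][150:250,262:357],None,fx=4,fy=4,interpolation=cv2.INTER_CUBIC)
o=np.zeros((460,785,3),np.uint8);o[:460,:400]=a;o[:400,405:]=b;cv2.imwrite("pics/crop2.png",o[...,::-1])
E
```

```text
time: 4.63
eef_pos: [0.4829, -0.3049, 0.2161]
ee_rot: [0.998, -0.064, 0.0, 0.0]
force: [-0.7, 0.3, -1.8]
grip_width: 0.28
grasp_force: 35.0
time: 5.3
eef_pos: [0.4828, -0.3049, 0.2581]
ee_rot: [0.998, -0.064, 0.0, 0.0]
force: [-0.1, 0.8, -1.4]
grip_width: 0.278
grasp_force: 35.0
```

View pics/crop2.png

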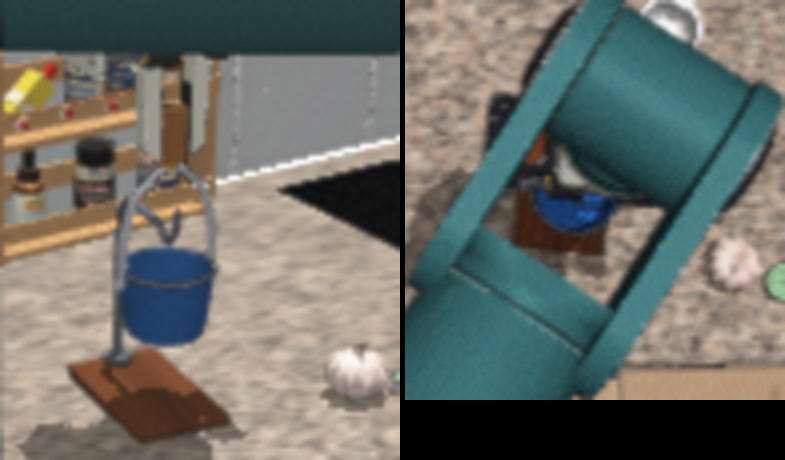

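The hook tip now shows inside the arch, below its top, and the pail is held upright. I'll draw it off along the stand's -x.

```bash
python3 -m handwheel '-0.01 0.0013 0 0 -1; -0.01 0.0013 0 0 -1; -0.01 0.0013 0 0 -1; -0.01 0.0013 0 0 -1; -0.01 0.0013 0 0 -1; -0.01 0.0013 0 0 -1; -0.01 0.0013 0 0 -1; -0.01 0.0013 0 0 -1; -0.01 0.0013 0 0 -1; -0.01 0.0013 0 0 -1; -0.01 0.0013 0 0 -1; 0 0 0 0 -1'
python3 - <<'E'
from h import *
s=camera("scene");t=camera("top")
a=cv2.resize(s["frame"][110:225,180:320],None,fx=4,fy=4,interpolation=cv2.INTER_CUBIC);b=cv2.resize(t["frame"][150:280,262:317],None,fx=4,fy=4,interpolation=cv2.INTER_CUBIC)
o=np.zeros((520,785,3),np.uint8);o[:460,:560]=a;o[:520,565:]=b;cv2.imwrite("pics/crop3.png",o[...,::-1])
E
```

```text
time: 6.4
eef_pos: [0.3713, -0.2903, 0.2579]
ee_rot: [0.998, -0.064, 0.0, 0.0]
force: [-0.2, 0.4, -2.3]
grip_width: 0.277
grasp_force: 35.0
```

View pics/crop3.png

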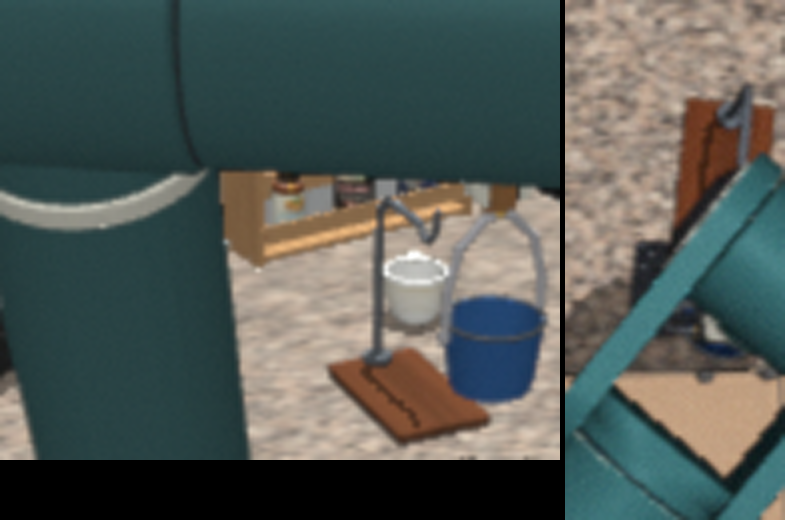

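The pail is clear of the hook, with arch and tab in hand. I'll carry it to above the trivet.

```bash
python3 -m handwheel '0 0.012 0.005 0 -1; 0.002 0.02 0.005 0 -1; 0.007 0.025 0 0 -1; 0.008 0.028 0 0 -1; 0.008 0.028 0 0 -1; 0.008 0.028 0 0 -1; 0.01 0.03 0 0 -1; 0.01 0.03 0 0 -1; 0.01 0.03 0 0 -1; 0.01 0.03 0 0 -1; 0.01 0.025 0 0 -1; 0.005 0.015 0 0 -1'
python3 -m handwheel '0.003 0.01 0 0 -1; 0 0.005 0 0 -1; 0 0 0 0 -1; 0 0 0 0 -1; 0 0 0 0 -1; 0 0 0 0 -1'
python3 - <<'E'
from h import *
s=camera("scene");t=camera("top");p=status.read_state()["eef_pos"]
print(p,project(s,p),project(t,p),project(s,[.4625,.0258,.01]))
a=cv2.resize(s["frame"][110:270,90:240],None,fx=2.6,fy=2.6,interpolation=cv2.INTER_CUBIC);b=cv2.resize(t["frame"][150:280,130:280],None,fx=2.5,fy=2.5,interpolation=cv2.INTER_CUBIC)
o=np.zeros((420,790,3),np.uint8);o[:a.shape[0],:a.shape[1]]=a;o[:b.shape[0],400:400+b.shape[1]]=b;cv2.imwrite("pics/crop4.png",o[...,::-1])
E
```

```text
time: 7.5
eef_pos: [0.4612, 0.0137, 0.2679]
ee_rot: [0.998, -0.063, 0.0, -0.0]
force: [0.2, 0.4, -1.8]
grip_width: 0.275
grasp_force: 35.0
time: 8.0
eef_pos: [0.4636, 0.0248, 0.2678]
ee_rot: [0.998, -0.065, 0.0, 0.0]
force: [0.2, 0.7, -1.6]
grip_width: 0.275
grasp_force: 35.0
[0.4636221  0.02492245 0.26772799] (np.float64(198.7028254696068), np.float64(161.95041305868094)) (np.float64(207.96975454814358), np.float64(200.0504549663125)) (np.float64(202.98255968663668), np.float64(238.42594239854336))
```

View pics/crop4.png

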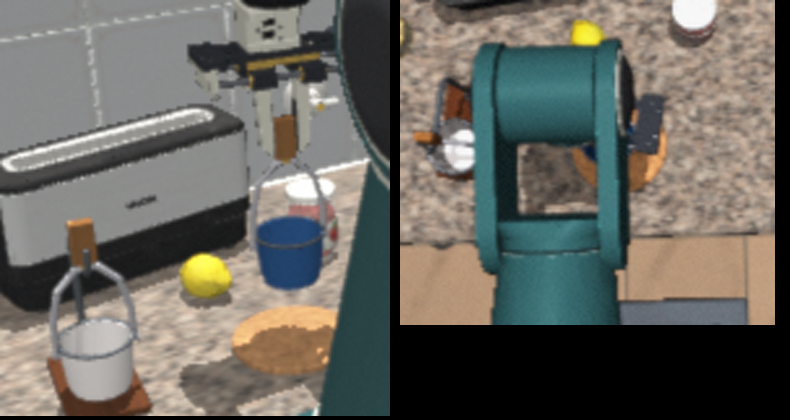

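The pail hangs upright over the trivet, and the white pail is still on its hook. I'll lower it and then creep down while watching the force.

```bash
python3 -m handwheel '-0.001 0.001 -0.01 0 -1; 0 0 -0.01 0 -1; 0 0 -0.01 0 -1; 0 0 -0.01 0 -1; 0 0 -0.01 0 -1; 0 0 -0.01 0 -1; 0 0 -0.006 0 -1; 0 0 0 0 -1; 0 0 0 0 -1; 0 0 0 0 -1'
python3 - <<'E'
from h import *
s=camera("scene");p=status.read_state()["eef_pos"]
print(p,[project(s,[p[0],p[1],z]) for z in (.01,.02,.08)])
k,_=blob(s["frame"],(100,120,40),(125,255,255),(175,180,225,250)); print(cv2.boundingRect(k),k[k[:,0,1].argmax()],k[k[:,0,0].argmin()],k[k[:,0,0].argmax()])
a=cv2.resize(s["frame"][160:260,160:250],None,fx=5.5,fy=5.5,interpolation=cv2.INTER_CUBIC)
cv2.imwrite("pics/crop5.png",a[...,::-1])
E
```

```text
time: 8.93
eef_pos: [0.4629, 0.0265, 0.2022]
ee_rot: [0.998, -0.064, 0.0, -0.0]
force: [0.4, -0.1, -1.2]
grip_width: 0.28
grasp_force: 35.0
[0.46297331 0.02651438 0.20226673] [(np.float64(202.7111329449044), np.float64(238.4222084993674)), (np.float64(202.5524822581721), np.float64(235.67482024908972)), (np.float64(201.58089851303816), np.float64(218.8496944300905))]
(191, 222, 23, 18) [[199 239]] [[191 224]] [[213 222]]
```

View pics/crop5.png

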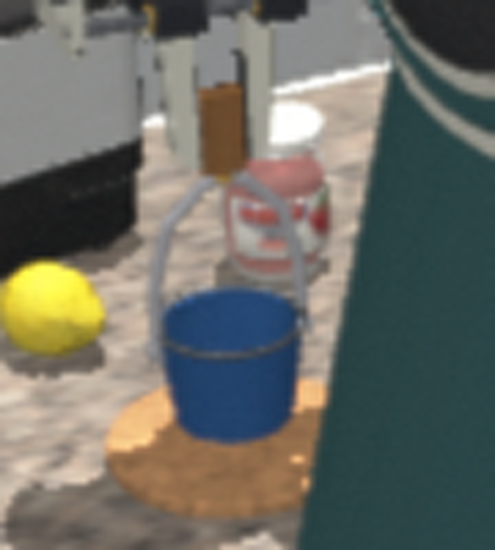

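The pail is centred a centimetre or so above the trivet (crop foot at (235,440), trivet centre at about (238,434)). I'll creep down from here.

```bash
python3 -m handwheel '0 0 -0.002 0 -1; 0 0 -0.002 0 -1; 0 0 -0.002 0 -1; 0 0 0 0 -1; 0 0 0 0 -1'
python3 -m handwheel '0 0 -0.002 0 -1; 0 0 0 0 -1; 0 0 0 0 -1'
python3 -m handwheel '0 0 -0.0015 0 -1; 0 0 0 0 -1; 0 0 0 0 -1'
```

```text
time: 9.4
eef_pos: [0.4627, 0.0265, 0.1955]
ee_rot: [0.998, -0.064, -0.0, 0.0]
force: [-0.4, -0.2, -1.5]
grip_width: 0.278
grasp_force: 35.0
time: 9.65
eef_pos: [0.4627, 0.0265, 0.1936]
ee_rot: [0.998, -0.064, -0.0, -0.0]
force: [-0.7, 0.4, -1.3]
grip_width: 0.279
grasp_force: 35.0
time: 9.9
eef_pos: [0.4627, 0.0265, 0.1921]
ee_rot: [0.998, -0.064, -0.0, -0.0]
force: [0.2, -0.2, -1.1]
grip_width: 0.279
grasp_force: 35.0
```

```bash
python3 -m handwheel '0 0 -0.001 0 -1; 0 0 0 0 -1; 0 0 0 0 -1'
python3 -m handwheel '0 0 -0.001 0 -1; 0 0 0 0 -1; 0 0 0 0 -1'
python3 -m handwheel '0 0 -0.001 0 -1; 0 0 0 0 -1; 0 0 0 0 -1'
```

```text
time: 10.15
eef_pos: [0.4627, 0.0265, 0.1911]
ee_rot: [0.998, -0.064, -0.0, -0.0]
force: [0.3, -0.1, -1.4]
grip_width: 0.278
grasp_force: 35.0
time: 10.4
eef_pos: [0.4627, 0.0265, 0.1901]
ee_rot: [0.998, -0.064, -0.0, 0.0]
force: [-0.5, 0.6, -2.5]
grip_width: 0.277
grasp_force: 35.0
time: 10.65
eef_pos: [0.4627, 0.0265, 0.1891]
ee_rot: [0.998, -0.064, -0.0, 0.0]
force: [-0.1, -0.3, -0.9]
grip_width: 0.274
grasp_force: 35.0
```

```bash
python3 -m handwheel '0 0 -0.001 0 -1; 0 0 0 0 -1; 0 0 0 0 -1' | grep -E "pos|force"
python3 -m handwheel '0 0 -0.001 0 -1; 0 0 0 0 -1; 0 0 0 0 -1'| grep -E "pos|force"
```

```text
eef_pos: [0.4627, 0.0265, 0.1881]
force: [-0.0, 0.5, -1.8]
grasp_force: 35.0
eef_pos: [0.4628, 0.0266, 0.1873]
force: [0.9, 0.4, -0.2]
grasp_force: 35.0
```

```bash
python3 -m handwheel '0 0 -0.001 0 -1; 0 0 0 0 -1; 0 0 0 0 -1'| grep -E "pos|force"
```

```text
eef_pos: [0.463, 0.0266, 0.1872]
force: [-1.8, 0.7, 8.3]
grasp_force: 35.0
```

That's contact: 8 N up. I'll relax by 0.7 mm and open.

```bash
python3 -m handwheel '0 0 0.0007 0 -1; 0 0 0 0 -1; 0 0 0 0 -1'| grep -E "pos|force"
python3 -m handwheel '0 0 0 0 -0.4; 0 0 0 0 -0.4; 0 0 0 0 -0.2; 0 0 0 0 -0.2; 0 0 0 0 0.2; 0 0 0 0 0.2; 0 0 0 0 0.6; 0 0 0 0 0.6; 0 0 0 0 0.6; 0 0 0 0 0.6'
python3 -m handwheel '0 0 0.01 0 0.6; 0 0 0.01 0 0.6; 0 0 0.015 0 0.6; 0 0 0.02 0 0.6; 0 0 0.025 0 0.6; 0 0 0.025 0 0.6; 0 0 0.025 0 0.6; -0.01 0 0.01 0 0.6; -0.02 -0.02 0 0 0.6; -0.02 -0.03 0 0 0.6; 0 -0.03 0 0 0.6; 0 -0.03 0 0 0.6'
python3 -m handwheel '0 -0.03 0 0 0.6; 0 -0.03 0 0 0.6; 0 -0.03 0 0 0.6; 0 -0.03 0 0 0.6; 0 -0.03 0 0 0.6; 0 -0.03 0 0 0.6; 0 0 0 0 0.6; 0 0 0 0 0.6'
python3 - <<'E'
from h import *
s=camera("scene");t=camera("top")
k,_=blob(t["frame"],(100,100,40),(125,255,255),(190,180,245,235)); (u,v),r=cv2.minEnclosingCircle(k); print("pail mouth",u,v,r,plane(t,u,v,.04))
a=cv2.resize(s["frame"][140:290,80:240],None,fx=2.5,fy=2.5,interpolation=cv2.INTER_CUBIC);b=cv2.resize(t["frame"][160:250,125:320],None,fx=2,fy=2,interpolation=cv2.INTER_CUBIC)
o=np.zeros((380,795,3),np.uint8);o[:375,:400]=a;o[:180,402:792]=b;cv2.imwrite("pics/crop6.png",o[...,::-1])
E
```

```text
eef_pos: [0.4629, 0.0265, 0.1872]
force: [-0.2, 1.2, 4.1]
grasp_force: 35.0
time: 12.48
eef_pos: [0.4627, 0.0265, 0.1868]
ee_rot: [0.998, -0.064, -0.0, -0.0]
force: [-0.1, 0.4, -0.4]
grip_width: 0.772
grasp_force: 0.0
time: 13.48
eef_pos: [0.4112, -0.0842, 0.3276]
ee_rot: [0.998, -0.064, 0.001, 0.0]
force: [0.6, 0.5, 0.6]
grip_width: 0.799
grasp_force: 0.0
time: 14.15
eef_pos: [0.412, -0.2642, 0.3266]
ee_rot: [0.998, -0.065, -0.0, -0.0]
force: [0.4, 0.2, 0.3]
grip_width: 0.8
grasp_force: 0.0
pail mouth 215.0 208.5 9.34087085723877 [0.45740985 0.03112794 0.04      ]
```

View pics/crop6.png

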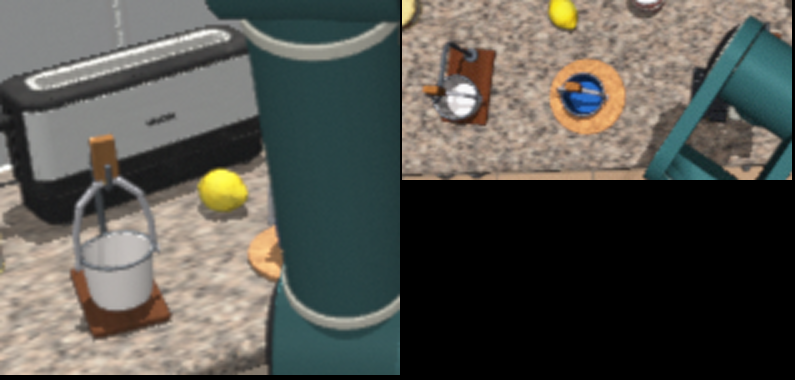

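The top view shows the blue pail standing upright and concentric on the trivet, (583,97) against (588,97) before parallax. The white pail still hangs and the arm is well clear. I'll hand it in.

```bash
python3 -c "
from station import close_job
print(close_job())"
```

```text
the job is handed in; nothing more can be done
None
```

The blue pail is off its hook and standing upright on the trivet, within about 8 mm of its centre by the last top view. The white pail still hangs on its hook, and the job is handed in at about 14 s, though no verdict came back.

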